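# Stack the creaser spacer collars on the arbor stand

### The job

Set up the board creaser's arbor: thread the three spacer collars onto the upright spindle of the green stand, the widest first, then the middle one, the narrowest on top, and push the stack fully home so that the rubber friction ring below it sits down on the steel boss and no gaps remain. Push gently: the spindle bends if anything on the stand is loaded beyond 25 N. Leave the jar, weight, loupe and eraser where they are.

Things in the scene. Friction and masses are not known exactly. Their poses are not given: they have to be found in the camera images.
- stand: Green fixed plinth, 130x130 mm, 18 mm thick, with a concentric round steel boss on it (72 mm diameter, 6 mm high). The boss carries the upright spindle and rests on a spring cushion: boss and spindle sink straight down by about 1 mm per 3 N of load (at most 10 mm) and come back. Origin: centre of the plinth's underside, on the bench; z up.
- boss_top (a point): Centre of the boss's top face, 24 mm above the bench. NOT the spindle: the boss is an eccentric, so the spindle's axis stands 6 mm off this point, in a direction that differs each time and is not measured (find it by feel or sight). Spindle: steel, clamped, 15 mm diameter, flat end 86 mm above the bench with a 1.5 mm chamfer.
- drag_ring (a joint): Height (m) of the black rubber ring's underside above the boss; 0 = down on it, its top then 32 mm above the bench with no load. The ring (37 mm diameter, 8 mm high) rides on the spindle. It starts 8 to 18 mm up, stays put, and slides down only when pushed with about 6 N; the collars' weight does not move it, the collars above push it.
- collar_large: Widest spacer collar: pale aluminium ring, 56 mm outside diameter, 16 mm high, straight through bore of 18 mm, about 120 g, lying flat on the bench at the start. Origin: centre of its underside; z up the bore.
- collar_medium: Middle spacer collar: yellow brass ring, 44 mm outside diameter, 16 mm high, straight through bore of 18 mm, about 85 g, lying flat on the bench at the start. Origin: centre of its underside; z up the bore.
- collar_small: Narrowest spacer collar: red plastic ring, 32 mm outside diameter, 16 mm high, straight through bore of 18 mm, about 50 g, lying flat on the bench at the start. Origin: centre of its underside; z up the bore.
- jar: Bystander: white plastic screw jar with a red cap, 55 mm across, 80 mm high; origin at the centre of its underside.
- lead_weight: Bystander: grey cloth-covered weight, 100x46x27 mm; origin at the centre of its underside.
- loupe: Bystander: black stand loupe, 43 mm across, 38 mm high; origin at the centre of its underside.
- eraser: Bystander: white eraser in a blue sleeve, 55x25x14 mm; origin at the centre of its underside.
Mind the look-alikes: they are no part of the job. Several things have the shape of the collar_large; the one meant has the colours described above.

How it is judged (in metres and radians):
On the way, in this order (a step that is already met when the one before it is completed fails the run):
1. the widest collar is threaded on the spindle (z of collar_large in the frame of stand below 0.07 m and horizontal distance between collar_large and stand below 0.012 m), for 0.1 s.
2. the middle collar is threaded on the spindle (z of collar_medium in the frame of stand below 0.07 m and horizontal distance between collar_medium and stand below 0.012 m), for 0.1 s.
3. the narrowest collar is threaded on the spindle (z of collar_small in the frame of stand below 0.07 m and horizontal distance between collar_small and stand below 0.012 m), for 0.1 s.
At the end, for the whole second after the job is handed in: All three collars are around the spindle at rest: undersides of the widest, middle and narrowest 32, 48 and 64 mm (each within 4 mm) above the stand's underside, each within 12 mm sideways of the plinth's centre and tilted less than 0.12 rad; the rubber ring is within 2 mm of the boss (z of collar_large in the frame of stand between 0.028 and 0.036 m and horizontal distance between each of collar_large, collar_medium, collar_small and stand below 0.012 m and angle between each of collar_large, collar_medium, collar_small's own z axis and vertical below 0.12 rad and linear speed of each of collar_large, collar_medium, collar_small below 0.02 m/s and z of collar_medium in the frame of stand between 0.044 and 0.052 m and z of collar_small in the frame of stand between 0.06 and 0.068 m and value of joint drag_ring below 0.002 m); the robot touches nothing.
It fails at once if the stand, spindle or ring is loaded with more than 25 N (contact force between stand and anything else above 25 N).
It fails at once if the jar is moved by more than 20 mm (distance of jar from where it was at the start of the episode above 0.02 m).
It fails at once if the lead weight is moved by more than 20 mm (distance of lead_weight from where it was at the start of the episode above 0.02 m).
It fails at once if the loupe is moved by more than 20 mm (distance of loupe from where it was at the start of the episode above 0.02 m).
It fails at once if the eraser is moved by more than 20 mm (distance of eraser from where it was at the start of the episode above 0.02 m).
It also fails if it takes over 72 s, if anything falls off the work surface, if the arm or the gripper's body presses on something with over 40 N, if the wrist force passes 120 N, or if a joint passes its speed limit or range.

### The arm

A 6-joint arm with a two-finger parallel gripper is mounted at the origin on the work surface; the furniture and walls round the work are solid. World frame = base frame: x ahead of the robot, y to its left, z up, the work surface at z = 0. Lengths are in m, angles in degrees, forces in N, time in s.
With the tool pointing down it reaches from about 0.25 to 0.725 m from the base axis. Payload 9.7 kg.
Tool frame: the origin (TCP) lies between the finger pads; the fingertips stand 19 mm ahead of it and the grasp point (between the pads) is the TCP; z points along the fingers, y is the line along which they close (so a half turn about z gives the same grasp; the last joint's range is limited). The gripper opens to 85 mm and grips with 20 to 120 N. Pads are 22 mm wide; open, the fingers measure 114 mm over their backs; the gripper's body (76 mm by 85 mm) begins 54 mm behind the grasp point. The pads swing forward as they close: fully open they stand 13 mm farther back than shut.
Start: joints at [72.078, 4.979, 10.078, 95.1, 0, 90], TCP at [0.169, 0.523, 0.25] pointing down, gripper open.
Joint ranges: [-179.16, 179.16], [-48.56, 103.87], [-65.8, 70.77], [-126.05, 130.52], [-82.76, 87.17], [-180, 180]. Speed limits (degrees/s): [127.2, 127.2, 147.25, 180, 180, 180].

### API

Orientations are given as [roll, pitch, yaw] about the fixed x, y, z axes, in that order (R = Rz(yaw) Ry(pitch) Rx(roll)).
In Python, from workcell import telemetry, camera, calibration, workorder gives the robot as it stands.
- The arm moves only by the tool play_rows, never from a script. Its argument "increments" is a list of rows, each a list of 3 entries, a list of its own where there are three numbers: the shift along the tool's x, y, z in mm, then the turn, a rotation vector about the tool's x, y, z in degrees, then the closure, from 0 (fully open) to 1 (shut). In form: [[[x, y, z], [ax, ay, az], jaw], ...]. A call has 1 to 20 rows; each row is the pose to reach, as a shift and turn from the pose commanded when the call began, along the tool's axes at that moment; what a row does not reach only later rows make up. A row lasts 1/10 s, in which the tool goes at most 50 mm and 8.59 degrees, less where a joint would pass 70% of its speed; a pose out of reach is approached as far as the arm can. A call with a gripper value outside its range is refused whole. The fingers move at their own pace and stop on an object; "grip_force" is the grip in N (left out, the last holds). Time passes only in rows, so rows that repeat a pose let the fingers close. It gives the time, the measured TCP pose, the force, the opening and the grip force at its end, in the units of the state.
- telemetry.get_obs(): the state, without advancing time (a new reading comes with each control period).
- camera(name): name is "side" or "top" or "wrist"; returns (picture, depth): 384x512x3 uint8, red, green, blue; 384x512 float32, m along the optical axis (not along the pixel's ray), 0 where there is no reading.
- calibration(name): a dict with "vertical_fov" (degrees; the focal length in pixels is half the picture's height over the tangent of half this angle, whatever the lens; pixels are square), "cx", "cy" (the principal point, pixels), "k1" (the pictures are not rectified: a ray, as slopes to the right and down, at radius r is drawn at 1 + k1 r^2 times it, then the intrinsics apply), "rvec" (rotation vector, rad) and "tvec" (3), from world to camera coordinates, as OpenCV has them; the wrist camera has in their place "hand_eye" (4x4, takes a point from camera to tool coordinates, whose origin is the TCP and whose axes are the flange's). Camera axes: x right, y down, z forward; pixel columns grow to the right and rows downward; lengths in m; the calibration is good to about 2 mm. A picture is of the moment at which its call begins: read the wrist's pose just before it. calibration takes no time and is no camera call.
- workorder.job_done(): hands the job in; it is judged then, once.
The state is a dict: "time": time; "q": joint angles; "qd": joint speeds; "joint_efforts": joint torques, N m; "ee_pos": TCP position; "tcp_rot": TCP orientation; "wrist_force": force on the tool from outside, world axes, zero at the start; "torque": the same for the moment, N m; "opening": finger opening in m; "grasp_force": force on a finger pad.
Only numpy, scipy, OpenCV 4.12 (cv2) and the standard library are available. Lean on these libraries where they do the work, as an engineer would, in place of code of your own. Each camera call takes 0.05 s, during which the arm holds its last target. There are 200 camera calls.

## Working session

There is one attempt and no reset: what is moved stays moved. The work goes in short steps, Python scripts to look and compute and a tool call to move; the robot and the scene stay as the last step left them, time stands still between calls to the robot, and variables do not carry over. Pictures are saved under pics/ and viewed, at most 10 in all, crops included, and the job is handed in when it is done.

Besides the shell and the picture viewer there is one more tool, called after "Emit:" by a JSON object that holds its "api" and its "payload". play_rows: Moves the arm, as the interface text tells. Its arguments: {"type":"object","properties":{"increments":{"type":"array"},"grip_force":{"type":"number"}},"required":["increments"]}

```bash
ls; mkdir -p pics; cat > h.py <<'E'
import numpy as np, cv2, json
from workcell import telemetry, camera, calibration, workorder
from scipy.spatial.transform import Rotation as R
def cam(name):
    c=calibration(name); f=192/np.tan(np.radians(c["vertical_fov"])/2)
    K=np.array([[f,0,c["cx"]],[0,f,c["cy"]],[0,0,1.]]); D=np.array([c["k1"],0,0,0.])
    if name=="wrist":
        o=telemetry.get_obs(); T=np.eye(4); T[:3,:3]=R.from_euler("xyz",o["tcp_rot"],degrees=True).as_matrix(); T[:3,3]=o["ee_pos"]
        M=T@np.array(c["hand_eye"])
    else:
        M=np.eye(4); r=cv2.Rodrigues(np.array(c["rvec"],float))[0]; M[:3,:3]=r.T; M[:3,3]=-r.T@np.array(c["tvec"]).ravel()
    return K,D,M   # M camera->world
def rays(px,C):
    K,D,M=C; u=cv2.undistortPoints(np.array(px,float).reshape(-1,1,2),K,D).reshape(-1,2)
    return M[:3,3], np.c_[u,np.ones(len(u))]@M[:3,:3].T
def plane(px,C,z):
    o,d=rays(px,C); return o+d*((z-o[2])/d[:,2])[:,None]
def proj(P,C):
    K,D,M=C; W=np.linalg.inv(M); return cv2.projectPoints(np.array(P,float).reshape(-1,1,3),cv2.Rodrigues(W[:3,:3])[0],W[:3,3],K,D)[0].reshape(-1,2)
def snap(name,fn=None):
    C=cam(name); im,d=camera(name)
    if fn: cv2.imwrite("pics/"+fn,im[:,:,::-1]); np.savez("pics/"+fn+".npz",im=im,d=d,K=C[0],D=C[1],M=C[2])
    return im,d,C
E
python3 - <<'E'
from h import *
print(telemetry.get_obs())
for n in("top","side","wrist"):
    im,d,C=snap(n,n+"0.png"); print(n,C[2][:3,3].round(3),C[0][0,0],calibration(n)["k1"],(d>0).mean())
a=[cv2.imread(f"pics/{n}0.png") for n in("top","side")]
cv2.imwrite("pics/both0.png",cv2.resize(np.vstack(a),None,fx=.78,fy=.78))
E
```

```text
pics
{'time': 0.0, 'q': array([ 7.20787036e+01,  5.01128938e+00,  1.00348924e+01,  9.50998337e+01,
       -1.24323866e-04,  9.00019269e+01]), 'qd': array([ 0.07906274, -0.02778822, -0.083474  ,  0.09770155,  0.13059652,
       -0.0012531 ]), 'joint_efforts': array([-8.31608450e-04, -5.20386171e+01,  4.64805257e+01,  1.62239769e-02,
        1.28863767e-04,  8.37078460e-06]), 'ee_pos': array([0.16917865, 0.52312043, 0.24958517]), 'tcp_rot': array([-1.79923769e+02,  1.26887451e-04,  1.62076777e+02]), 'wrist_force': array([ 0.04027788, -0.47612148, -1.37428054]), 'torque': array([0.00292404, 0.03220508, 0.00100219]), 'grasp_force': 0.0, 'opening': 0.08537845113473466}
top [0.389 0.037 1.216] 409.4045764611903 -0.13958862332250116 0.9962565104166666
side [ 0.562 -1.066  0.569] 398.44535677965007 0.02509055183874039 0.9959971110026041
wrist [0.099 0.546 0.372] 278.20296219805607 -0.04332708303469283 0.9959665934244791
```

View pics/top0.png

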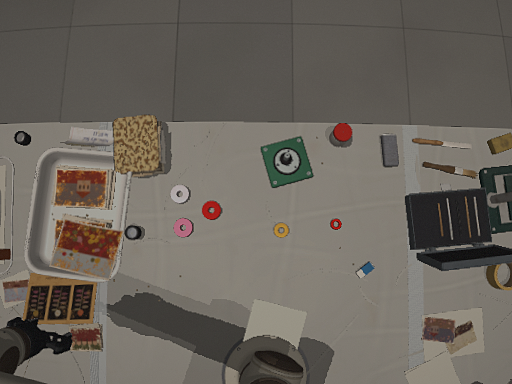

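View pics/side0.png

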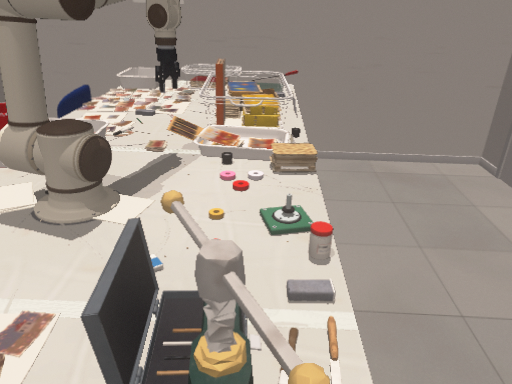

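The top picture shows these collar candidates:
- **Widest:** white/aluminium ring (180,194), big red ring (212,210) or pink ring (183,228). The description picks the white one.
- **Middle:** brass ring (281,230).
- **Narrowest:** small red ring (336,224).

The green stand is at (287,161). The bystanders are the jar (342,133), weight (390,150), eraser (365,269) and loupe (134,233).

```bash
python3 - <<'E'
from h import *
im=cv2.imread("pics/top0.png"); z=np.load("pics/top0.png.npz"); C=(z["K"],z["D"],z["M"])
cv2.imwrite("pics/crop.png",cv2.resize(im[120:290,120:400],None,fx=2.8,fy=2.8,interpolation=cv2.INTER_CUBIC))
hsv=cv2.cvtColor(im,cv2.COLOR_BGR2HSV)
def blob(mask,uv):
    n,l,s,c=cv2.connectedComponentsWithStats(mask.astype(np.uint8)); 
    i=min(range(1,n),key=lambda i:np.hypot(*(c[i]-uv))+(1e3 if s[i,4]<15 else 0)); 
    x,y,w,h,a=s[i]; return c[i],(w,h,a),i,l
H,S,V=cv2.split(hsv)
sat=(S>120)&(V>60)
for nm,uv,m,zt in [("L",(180,194),(V>1.12*cv2.blur(V,(41,41)))&(S<60),.016),("M",(281,230),sat,.016),("S",(336,224),sat,.016),("redL",(212,210),sat,.016),("pink",(183,228),(S>60)&(V>100),.016),("stand",(287,161),(H>60)&(H<90)&(S>100),.018),("jar",(342,133),sat,.08),("eraser",(365,269),sat,.014)]:
    c,s,i,l=blob(m,uv)
    cc=cv2.findContours((l==i).astype(np.uint8),0,2)[0][0]; r=cv2.minAreaRect(cc)
    print(nm,c.round(1),s,plane([r[0]],C,zt)[0].round(3),r[2], im[uv[1],uv[0]])
d=z["d"]; print(d[130:138,340],d[150,390],1.216-d[155:168,280:296].min())
for uv,zz in [((390,150),.027),((134,233),.038),((140,145),.05)]: print(plane([uv],C,zz).round(3))
E
```

```text
L [179.1 193.3] (np.int32(19), np.int32(18), np.int32(217)) [0.529 0.259 0.016] 45.0 [123 132 138]
M [280.9 229.8] (np.int32(15), np.int32(15), np.int32(144)) [ 0.424 -0.043  0.016] 90.0 [127 135 140]
S [335.7 223.9] (np.int32(11), np.int32(11), np.int32(67)) [ 0.443 -0.205  0.016] 90.0 [127 135 137]
redL [211.  209.8] (np.int32(19), np.int32(19), np.int32(254)) [0.481 0.163 0.016] 90.0 [128 138 137]
pink [182.4 227.2] (np.int32(19), np.int32(19), np.int32(250)) [0.43  0.248 0.016] 90.0 [127 137 141]
stand [286.3 162.5] (np.int32(52), np.int32(51), np.int32(1034)) [ 0.628 -0.059  0.018] 74.2913589477539 [29 28 31]
jar [342.3 131.8] (np.int32(19), np.int32(19), np.int32(272)) [ 0.704 -0.216  0.08 ] 45.0 [ 27  35 141]
eraser [366.9 268. ] (np.int32(13), np.int32(13), np.int32(83)) [ 0.314 -0.298  0.014] 49.398704528808594 [112  83  45]
[1.1629407 1.1661191 1.1671954 1.1673942 1.1638359 1.1675073 1.1660466
 1.1650033] 1.2191277 0.067314506
[[ 0.666 -0.372  0.027]]
[[0.409 0.384 0.038]]
[[0.667 0.374 0.05 ]]
```

View pics/crop.png

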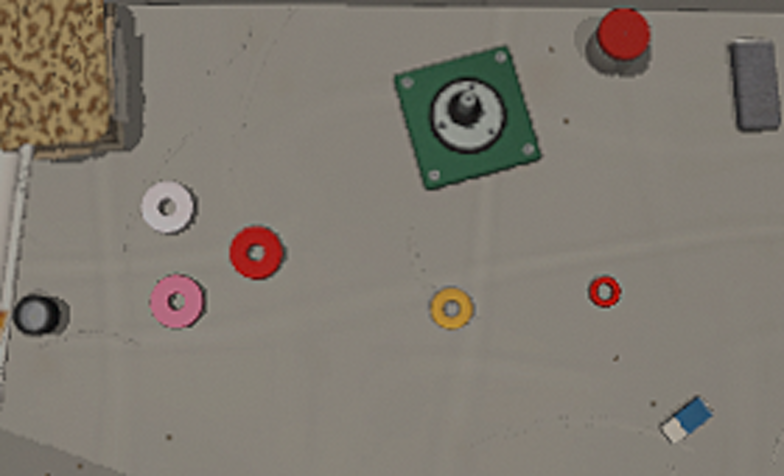

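The crop shows the pale aluminium ring at crop (167,207), the only ring of that size without red or pink, so it is the collar_large. I'll add a move-conversion helper and start with a small test turn to learn the sign of joint 6.

```bash
cat >> h.py <<'E'
def inc(pos,yaw):
    "tool-frame shift (mm) and rotvec (deg) from now to world pos with tool straight down at yaw"
    o=telemetry.get_obs(); A=R.from_euler("xyz",o["tcp_rot"],degrees=True); B=R.from_euler("xyz",[180,0,yaw],degrees=True)
    print("shift",A.inv().apply(np.array(pos)-o["ee_pos"]).round(4)*1e3,"rot",np.degrees((A.inv()*B).as_rotvec()).round(2))
E
python3 - <<'E'
from h import *
inc([.529,.259,.2],-135)
E
```

```text
shift [-423.6 -140.6   49.9] rot [-5.000e-02 -3.000e-02 -6.292e+01]
```

Emit:
{"api": "play_rows", "payload": {"increments": [[[-40,-13,5],[0,0,-6],0],[[-80,-26,10],[0,0,-12],0]]}}

```text
time: 0.35
ee_pos: [0.2374, 0.4737, 0.2397]
tcp_rot: [-180.0, -0.0, 174.5]
wrist_force: [0.2, 0.9, -0.5]
opening: 0.0855
grasp_force: 0.0
```

```bash
python3 - <<'E'
from h import *
o=telemetry.get_obs(); print(o["q"],o["ee_pos"],o["tcp_rot"],o["time"])
inc([.529,.259,.2],-135)
E
```

```text
[ 6.33793875e+01  2.01574414e+00  5.78866698e+00  9.38037419e+01
 -2.08169919e-03  6.89183333e+01] [0.23742694 0.47368334 0.23970012] [-1.79970495e+02 -9.14319099e-03  1.74461052e+02] 0.35
shift [-310.9 -185.5   39.7] rot [-2.000e-02 -2.000e-02 -5.054e+01]
```

Emit:
{"api": "play_rows", "payload": {"increments": [[[-311,-186,40],[0,0,-50.5],0],[[-311,-186,40],[0,0,-50.5],0],[[-311,-186,40],[0,0,-50.5],0],[[-311,-186,40],[0,0,-50.5],0],[[-311,-186,40],[0,0,-50.5],0],[[-311,-186,40],[0,0,-50.5],0],[[-311,-186,40],[0,0,-50.5],0],[[-311,-186,40],[0,0,-50.5],0],[[-311,-186,40],[0,0,-50.5],0],[[-311,-186,40],[0,0,-50.5],0],[[-311,-186,40],[0,0,-50.5],0]]}}

```text
time: 1.45
ee_pos: [0.5269, 0.2573, 0.2003]
tcp_rot: [180.0, -0.0, -135.4]
wrist_force: [0.3, 0.1, -0.8]
opening: 0.0852
grasp_force: 0.0
```

```bash
python3 - <<'E'
from h import *
im,d,C=snap("wrist","w1.png"); print(C[2].round(3)); print(proj([[.529,.259,.016]],C)); print(telemetry.get_obs()["tcp_rot"])
E
```

```text
[[-0.702  0.681  0.208  0.474]
 [ 0.712  0.672  0.205  0.205]
 [ 0.     0.292 -0.956  0.323]
 [ 0.     0.     0.     1.   ]]
[[253.59904235 181.05468658]]
[ 1.79992164e+02  7.34580340e-03 -1.35359374e+02]
```

View pics/w1.png

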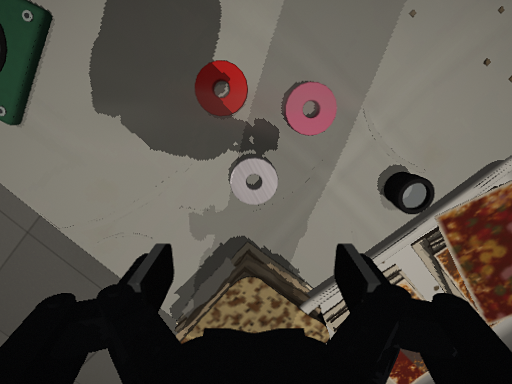

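The wrist picture shows the pale collar at (254,180), where the top-view estimate projects. The red and pink rings are at (221,88) and (311,108). The finger line runs left–right and is free.

```bash
cat >> h.py <<'E'
def heights(d,C):
    v,u=np.mgrid[0:384,0:512]; o,r=rays(np.c_[u.ravel(),v.ravel()],C)
    return (o+r*d.ravel()[:,None]).reshape(384,512,3)
def disc(d,C,xy,z,rad,tol=.005):
    "centre of a round top at height z near xy: depth mask -> outer contour -> circle fit on the plane"
    P=heights(d,C); m=(abs(P[...,2]-z)<tol)&(np.hypot(P[...,0]-xy[0],P[...,1]-xy[1])<rad+.012)
    n,l,s,_=cv2.connectedComponentsWithStats(m.astype(np.uint8)); l=l==1+s[1:,4].argmax()
    c=max(cv2.findContours(l.astype(np.uint8),0,1)[0],key=cv2.contourArea).reshape(-1,2)
    q=plane(c,C,z)[:,:2]; a=np.linalg.lstsq(np.c_[2*q,np.ones(len(q))],(q**2).sum(1),rcond=None)[0]
    return a[:2], np.sqrt(a[2]+a[:2]@a[:2]), len(c)
E
python3 - <<'E'
from h import *
z=np.load("pics/w1.png.npz"); C=(z["K"],z["D"],z["M"])
c,r,n=disc(z["d"],C,(.529,.259),.016,.028); print(c,r,n)
P=heights(z["d"],C); print(P[180,240],P[150,200],P[300:330:10,230:260:10,2])
inc([c[0],c[1],.06],-135); inc([c[0],c[1],.024],-135)
E
```

```text
[0.52938589 0.25923094] 0.027043345973644668 134
[0.53918537 0.24728177 0.01496694] [ 5.49161017e-01  1.91465803e-01 -3.01614440e-04] [[0.07138645 0.07107095 0.07052188]
 [0.0718507  0.0709297  0.07027122]
 [0.07071245 0.07154386 0.07001686]]
shift [ -3.   -0.7 140.5] rot [ 0.01  0.01 -0.36]
shift [ -3.   -0.7 176.5] rot [ 0.01  0.01 -0.36]
```

```bash
python3 - <<'E'
from h import *
z=np.load("pics/w1.png.npz"); C=(z["K"],z["D"],z["M"]); P=heights(z["d"],C)
o=np.array([.5269,.2573,.2003]); T=R.from_euler("xyz",[180,0,-135.36],degrees=True)
Q=T.inv().apply((P-o).reshape(-1,3)).reshape(P.shape)
m=(Q[...,2]<.1)&(Q[...,2]>-.02)
for s in(slice(130,180),slice(330,370)):
    q=Q[235:300,s][m[235:300,s]]; print(q.min(0),q.max(0), q[q[:,2].argmax()])
E
```

```text
[-0.01140267 -0.05685936 -0.01998203] [ 0.01195545 -0.04219236  0.00767334] [-0.0045148  -0.04342475  0.00767334]
[-0.01120568  0.04157764 -0.0199662 ] [0.0117259  0.05570641 0.0076411 ] [0.0044238  0.04293593 0.0076411 ]
```

Emit:
{"api": "play_rows", "payload": {"increments": [[[-3,-1,50],[0,0,0.4],0],[[-3,-1,100],[0,0,0.4],0],[[-3,-1,140],[0,0,0.4],0],[[-3,-1,160],[0,0,0.4],0],[[-3,-1,172],[0,0,0.4],0],[[-3,-1,176],[0,0,0.4],0],[[-3,-1,176],[0,0,0.4],0]]}}

```text
time: 2.2
ee_pos: [0.5304, 0.2589, 0.0251]
tcp_rot: [-180.0, 0.1, -135.8]
wrist_force: [0.2, -0.5, 0.1]
opening: 0.086
grasp_force: 0.0
```

Emit:
{"api": "play_rows", "payload": {"increments": [[[0,0,3],[0,0,0],0],[[0,0,6],[0,0,0],0],[[0,0,6],[0,0,0],1],[[0,0,6],[0,0,0],1],[[0,0,6],[0,0,0],1],[[0,0,6],[0,0,0],1],[[0,0,6],[0,0,0],1],[[0,0,6],[0,0,0],1],[[0,0,6],[0,0,0],1],[[0,0,6],[0,0,0],1]], "grip_force": 35}}

```text
time: 3.2
ee_pos: [0.5306, 0.2584, 0.0191]
tcp_rot: [-180.0, 0.1, -135.8]
wrist_force: [-0.6, -0.5, 5.6]
opening: 0.0541
grasp_force: 37.4
```

Emit:
{"api": "play_rows", "payload": {"increments": [[[0,0,-20],[0,0,0],1],[[0,0,-65],[0,0,0],1],[[0,0,-105],[0,0,0],1],[[0,0,-125],[0,0,0],1],[[0,0,-131],[0,0,0],1],[[0,0,-131],[0,0,0],1]]}}

```text
time: 3.8
ee_pos: [0.5306, 0.2583, 0.1493]
tcp_rot: [-180.0, 0.0, -135.8]
wrist_force: [0.2, -0.2, -1.1]
opening: 0.0542
grasp_force: 37.5
```

```bash
python3 - <<'E'
from h import *
o=telemetry.get_obs(); print(o["wrist_force"],o["opening"])
inc([.671,-.017,.15],-135.5)
E
```

```text
[ 0.24675604 -0.16837129 -1.06804197] 0.05423743512912521
shift [  91.1 -295.3   -0.7] rot [-0.01  0.03 -0.32]
```

Emit:
{"api": "play_rows", "payload": {"increments": [[[12,-40,0],[0,0,0],1],[[26,-85,0],[0,0,0],1],[[40,-130,0],[0,0,0],1],[[54,-175,0],[0,0,0],1],[[68,-220,0],[0,0,0],1],[[80,-260,0],[0,0,0],1],[[88,-285,0],[0,0,0],1],[[91,-295,0],[0,0,0],1],[[91,-295,0],[0,0,0],1],[[91,-295,0],[0,0,0],1]]}}

```text
time: 4.8
ee_pos: [0.67, -0.0159, 0.1481]
tcp_rot: [179.9, -0.1, -135.8]
wrist_force: [-0.7, -0.2, -1.9]
opening: 0.054
grasp_force: 37.5
```

```bash
python3 - <<'E'
from h import *
im,d,C=snap("wrist","w2.png"); o=telemetry.get_obs(); print(o["ee_pos"],o["tcp_rot"],o["wrist_force"])
print(proj([[.628,-.059,.086]],C))
P=heights(d,C); m=(abs(P[...,2]-.086)<.006)&(np.hypot(P[...,0]-.628,P[...,1]+.059)<.03); print(m.sum(), P[m].mean(0) if m.any() else 0)
for zz,r in((.086,.0075),(.024,.036)):
    try: print(disc(d,C,(.628,-.059),zz,r,.004))
    except Exception as e: print(e)
E
```

```text
[ 0.67005112 -0.01553414  0.14855964] [ 1.79936211e+02 -4.12456502e-02 -1.35761565e+02] [-0.51767122  0.0683643  -0.70748662]
[[251.48311636 133.34954242]]
391 [ 0.63367651 -0.05369499  0.08498606]
(array([ 0.63366989, -0.05366359]), np.float64(0.00700014370999763), 61)
(array([ 0.63001342, -0.05843355]), np.float64(0.03537563765271948), 244)
```

View pics/w2.png

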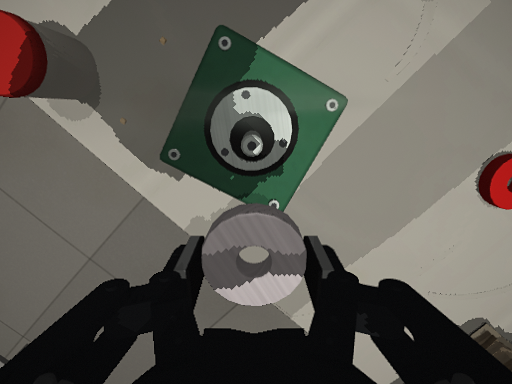

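The picture shows the spindle end at (253,144) on the boss, and the collar in hand at (254,262). The boss-to-spindle offset comes out at 6.0 mm, as specified. Next I measure the held collar in the same frame.

```bash
python3 - <<'E'
from h import *
z=np.load("pics/w2.png.npz"); C=(z["K"],z["D"],z["M"]); d=z["d"]; P=heights(d,C)
print("collar top z",P[285,255],P[215,255])
zt=np.median(P[275:295,245:265,2])
# outer: use colour/depth; bore contour
m=(abs(P[...,2]-zt)<.004); m[:,:205]=0; m[:,304:]=0; m[:190]=0
cs,h=cv2.findContours(m.astype(np.uint8),cv2.RETR_CCOMP,cv2.CHAIN_APPROX_NONE)
for c in cs:
    if len(c)>25:
        q=plane(c.reshape(-1,2),C,zt)[:,:2]; a=np.linalg.lstsq(np.c_[2*q,np.ones(len(q))],(q**2).sum(1),rcond=None)[0]
        rr=np.sqrt(a[2]+a[:2]@a[:2]); res=np.hypot(*(q-a[:2]).T)-rr
        print(len(c),a[:2],rr,res.std(),"rel TCP tool:",R.from_euler("xyz",[180,0,-135.76],degrees=True).inv().apply(np.r_[a[:2]-[.67,-.0157],0]))
E
```

```text
collar top z [ 0.67980815 -0.0057619   0.14424188] [ 0.65146675 -0.03341671  0.14382712]
291 [ 0.66985447 -0.01638867] 0.02718782075453011 0.0008020327190508661 rel TCP tool: [ 5.84721306e-04 -3.91853502e-04 -4.79882137e-20]
89 [ 0.66950013 -0.0169188 ] 0.008370602600959112 0.00034887852826989013 rel TCP tool: [ 1.20843567e-03 -5.24437080e-04 -6.42250191e-20]
```

Emit:
{"api": "play_rows", "payload": {"increments": [[[30,-1,0],[0,0,0],1],[[48,-1.5,0],[0,0,0],1],[[51.7,-1.5,0],[0,0,0],1],[[51.7,-1.5,15],[0,0,0],1],[[51.7,-1.5,30],[0,0,0],1],[[51.7,-1.5,36],[0,0,0],1],[[51.7,-1.5,38],[0,0,0],1],[[51.7,-1.5,38],[0,0,0],1],[[51.7,-1.5,38],[0,0,0],1]]}}

```text
time: 5.75
ee_pos: [0.635, -0.0537, 0.1116]
tcp_rot: [-180.0, 0.0, -135.8]
wrist_force: [0.4, -0.7, -0.7]
opening: 0.0538
grasp_force: 37.5
```

```bash
python3 - <<'E'
from h import *
for i in range(3):
    im,d,C=snap("wrist",f"w3{i}.png"); o=telemetry.get_obs(); print(o["ee_pos"],o["tcp_rot"],o["wrist_force"])
print(proj([[.6337,-.0537,.086]],C), d[250:275:4,240:270:5])
cv2.imwrite("pics/c3.png",cv2.resize(im[150:340,150:360,::-1],None,fx=2.8,fy=2.8))
inc([.634,-.0528,.1],-135.76)
E
```

```text
[ 0.63499755 -0.05378635  0.11177639] [-1.79966125e+02  3.02303437e-02 -1.35818225e+02] [-0.40986986  0.60341056 -1.88964551]
[ 0.63498991 -0.05382033  0.11181438] [-1.79962060e+02  3.25864694e-02 -1.35819430e+02] [ 0.48081592 -0.58347375 -0.72700041]
[ 0.63494733 -0.05387557  0.11182368] [-1.79962828e+02  3.31153265e-02 -1.35826684e+02] [ 0.93129069 -0.10709573 -1.69320494]
[[255.83409408 240.92625408]] [[0.14047676 0.24046938 0.2417435  0.16708264 0.16935964 0.24156243]
 [0.24436072 0.24224333 0.24367763 0.24306425 0.24157746 0.24203533]
 [0.15579426 0.24450651 0.24400039 0.244006   0.24410486 0.24463947]
 [0.15293778 0.1574487  0.24392347 0.24531865 0.15807013 0.1540407 ]
 [0.14956823 0.15369643 0.15614076 0.15496236 0.15423909 0.15178145]
 [0.146104   0.15020822 0.15131404 0.15224631 0.15077692 0.14862783]
 [0.1461397  0.14664605 0.147656   0.14799562 0.14731152 0.14610648]]
shift [-0.1  1.4 11.8] rot [-0.04  0.03 -0.07]
```

View pics/c3.png

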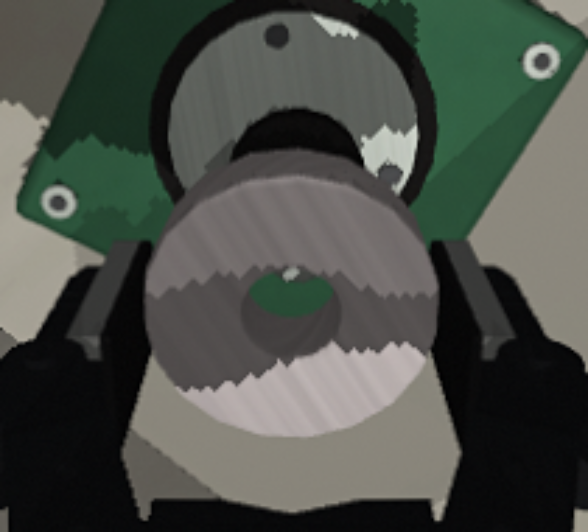

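```bash
python3 - <<'E'
from h import *
for i in (0,2):
    z=np.load(f"pics/w3{i}.png.npz"); C=(z["K"],z["D"],z["M"]); P=heights(z["d"],C)
    print(P[244:252,246:266,2].round(3)*1e3)
    zt=np.median(P[285:295,245:265,2]); m=(abs(P[...,2]-zt)<.004); m[:,:200]=0;m[:,308:]=0;m[:190]=0
    for c in cv2.findContours(m.astype(np.uint8),cv2.RETR_CCOMP,cv2.CHAIN_APPROX_NONE)[0]:
        if len(c)>25:
            q=plane(c.reshape(-1,2),C,zt)[:,:2]; a=np.linalg.lstsq(np.c_[2*q,np.ones(len(q))],(q**2).sum(1),rcond=None)[0]; print(a[:2],np.sqrt(a[2]+a[:2]@a[:2]))
E
```

```text
[[108. 109. 108. 108. 108. 109. 107. 108. 108. 107. 107. 109. 108. 107.
  108. 108. 108. 108. 109. 108.]
 [109. 108. 108. 107. 108. 107. 108. 107. 107. 107. 108. 108. 108. 109.
  108. 108. 107. 107. 106. 109.]
 [107. 108. 107. 107. 107. 107. 107.  84.  86.  85. 108. 107. 107. 108.
  106. 107. 107. 108. 108. 109.]
 [108. 107.  85.  84.  85.  85.  85.  86.  86.  85.  86.  86.  85.  86.
   85. 107. 108. 107. 108. 108.]
 [ 18.  19.  84.  85.  85.  86.  85.  86.  85.  85.  86.  85.  85.  85.
   85.  86.  86. 107. 109. 107.]
 [ 18.  17.  17.  83.  84.  85.  86.  86.  85.  86.  85.  85.  85.  85.
   86.  85.  84.  17.  18. 108.]
 [ 17.  18.  18.  17.  17.  84.  85.  85.  84.  85.  86.  85.  85.  86.
   83.  18.  16.  17.  18.  18.]
 [ 17.  16.  19.  17.  17.  18.  17.  17.  17.  17.  17.  83.  18.  17.
   17.  17.  17.  18.  18.  18.]]
[ 0.63498426 -0.05423644] 0.02790558241872406
[ 0.63437177 -0.05474629] 0.00839026013472153
[[107. 108. 107. 108. 108. 107. 108. 107. 108. 107. 107. 108. 108. 108.
  108. 107. 108. 108. 108. 109.]
 [108. 107. 109. 108. 107. 108. 108. 106. 109. 108. 108. 108. 108. 107.
  108. 108. 108. 107. 109. 108.]
 [108. 108. 107. 108. 108. 108. 107.  86.  85.  85. 106. 107. 106. 107.
  107. 108. 108. 108. 107. 108.]
 [107. 108.  85.  85.  86.  85.  85.  86.  86.  85.  84.  86.  84.  85.
   86. 108. 107. 107. 108. 108.]
 [ 17.  17.  84.  84.  86.  85.  85.  84.  85.  85.  86.  85.  85.  85.
   84.  85.  85. 108. 108. 108.]
 [ 17.  17.  17.  17.  83.  85.  84.  84.  86.  85.  85.  86.  86.  86.
   85.  85.  83.  17.  18. 108.]
 [ 17.  18.  18.  18.  17.  84.  84.  85.  86.  84.  85.  86.  85.  85.
   82.  18.  17.  19.  17.  18.]
 [ 17.  18.  17.  17.  18.  17.  16.  17.  18.  17.  17.  17.  16.  17.
   17.  17.  17.  17.  18.  17.]]
[ 0.6350232  -0.05432636] 0.027905554799899045
[ 0.6344579  -0.05489225] 0.008371041067251282
```

Emit:
{"api": "play_rows", "payload": {"increments": [[[0.1,1.2,0],[0,0,0],1],[[0.1,1.2,2],[0,0,0],1],[[0.1,1.2,4],[0,0,0],1],[[0.1,1.2,6],[0,0,0],1],[[0.1,1.2,7],[0,0,0],1],[[0.1,1.2,8],[0,0,0],1],[[0.1,1.2,9],[0,0,0],1],[[0.1,1.2,9],[0,0,0],1]]}}

```text
time: 6.7
ee_pos: [0.6337, -0.0531, 0.1021]
tcp_rot: [180.0, -0.0, -135.8]
wrist_force: [-0.8, 0.7, -1.2]
opening: 0.0541
grasp_force: 37.5
```

Emit:
{"api": "play_rows", "payload": {"increments": [[[0,0,1],[0,0,0],1],[[0,0,2],[0,0,0],1],[[0,0,3],[0,0,0],1],[[0,0,4],[0,0,0],1],[[0,0,4],[0,0,0],1]]}}

```text
time: 7.2
ee_pos: [0.6336, -0.053, 0.0981]
tcp_rot: [180.0, -0.0, -135.8]
wrist_force: [0.1, 0.4, -0.8]
opening: 0.0538
grasp_force: 37.5
```

Emit:
{"api": "play_rows", "payload": {"increments": [[[0,0,5],[0,0,0],1],[[0,0,10],[0,0,0],1],[[0,0,15],[0,0,0],1],[[0,0,20],[0,0,0],1],[[0,0,24],[0,0,0],1],[[0,0,26],[0,0,0],1],[[0,0,26],[0,0,0],1]]}}

```text
time: 7.9
ee_pos: [0.6336, -0.053, 0.0719]
tcp_rot: [180.0, -0.0, -135.8]
wrist_force: [0.6, -0.1, -1.6]
opening: 0.0541
grasp_force: 37.5
```

Emit:
{"api": "play_rows", "payload": {"increments": [[[0,0,0.5],[0,0,0],1],[[0,0,1],[0,0,0],1],[[0,0,1.5],[0,0,0],1],[[0,0,2],[0,0,0],1],[[0,0,2.5],[0,0,0],1],[[0,0,3],[0,0,0],1],[[0,0,3],[0,0,0],1]]}}

```text
time: 8.6
ee_pos: [0.6337, -0.0531, 0.0692]
tcp_rot: [180.0, -0.0, -135.8]
wrist_force: [0.0, 0.2, -1.8]
opening: 0.0543
grasp_force: 37.5
```

Emit:
{"api": "play_rows", "payload": {"increments": [[[0,0,1],[0,0,0],1],[[0,0,2],[0,0,0],1],[[0,0,3],[0,0,0],1],[[0,0,4],[0,0,0],1],[[0,0,5],[0,0,0],1],[[0,0,5],[0,0,0],1]]}}

```text
time: 9.2
ee_pos: [0.6336, -0.053, 0.0641]
tcp_rot: [180.0, -0.0, -135.8]
wrist_force: [0.6, 0.4, -1.2]
opening: 0.0541
grasp_force: 37.5
```

Emit:
{"api": "play_rows", "payload": {"increments": [[[0,0,1],[0,0,0],1],[[0,0,2],[0,0,0],1],[[0,0,3],[0,0,0],1],[[0,0,3],[0,0,0],1]]}}

```text
time: 9.6
ee_pos: [0.6338, -0.053, 0.0615]
tcp_rot: [-180.0, 0.0, -135.8]
wrist_force: [-1.4, 0.7, 1.3]
opening: 0.0543
grasp_force: 37.8
```

Emit:
{"api": "play_rows", "payload": {"increments": [[[0,0,0.7],[0,0,0],1],[[0,0,1.4],[0,0,0],1],[[0,0,2],[0,0,0],1],[[0,0,2.5],[0,0,0],1],[[0,0,2.5],[0,0,0],1]]}}

```text
time: 10.1
ee_pos: [0.6338, -0.053, 0.059]
tcp_rot: [-180.0, 0.0, -135.8]
wrist_force: [-1.4, 0.1, 4.0]
opening: 0.054
grasp_force: 38.0
```

Emit:
{"api": "play_rows", "payload": {"increments": [[[0,0,0.7],[0,0,0],1],[[0,0,1.4],[0,0,0],1],[[0,0,2],[0,0,0],1],[[0,0,2],[0,0,0],1]]}}

```text
time: 10.5
ee_pos: [0.6338, -0.0531, 0.0567]
tcp_rot: [-180.0, 0.0, -135.8]
wrist_force: [-1.1, 0.8, 5.0]
opening: 0.0537
grasp_force: 38.0
```

Emit:
{"api": "play_rows", "payload": {"increments": [[[0,0,0.7],[0,0,0],1],[[0,0,1.4],[0,0,0],1],[[0,0,2],[0,0,0],1],[[0,0,2.7],[0,0,0],1],[[0,0,3],[0,0,0],1],[[0,0,3],[0,0,0],1]]}}

```text
time: 11.1
ee_pos: [0.6338, -0.0531, 0.0538]
tcp_rot: [-180.0, 0.0, -135.8]
wrist_force: [-0.5, 0.1, 4.4]
opening: 0.0537
grasp_force: 38.0
```

Emit:
{"api": "play_rows", "payload": {"increments": [[[0,0,0.7],[0,0,0],1],[[0,0,1.4],[0,0,0],1],[[0,0,2],[0,0,0],1],[[0,0,2],[0,0,0],1]]}}

```text
time: 11.5
ee_pos: [0.6338, -0.0531, 0.0517]
tcp_rot: [-180.0, 0.0, -135.8]
wrist_force: [-0.1, 1.2, 4.7]
opening: 0.0541
grasp_force: 38.0
```

Emit:
{"api": "play_rows", "payload": {"increments": [[[0,0,0.7],[0,0,0],1],[[0,0,1.4],[0,0,0],1],[[0,0,2],[0,0,0],1],[[0,0,2],[0,0,0],1]]}}

```text
time: 11.9
ee_pos: [0.6338, -0.0531, 0.0497]
tcp_rot: [-180.0, 0.0, -135.8]
wrist_force: [-0.5, 1.3, 4.2]
opening: 0.0543
grasp_force: 38.0
```

Emit:
{"api": "play_rows", "payload": {"increments": [[[0,0,0.5],[0,0,0],1],[[0,0,1],[0,0,0],1],[[0,0,1],[0,0,0],1]]}}

```text
time: 12.2
ee_pos: [0.6338, -0.0531, 0.049]
tcp_rot: [-180.0, 0.0, -135.8]
wrist_force: [-1.3, 0.9, 6.6]
opening: 0.0543
grasp_force: 38.2
```

Emit:
{"api": "play_rows", "payload": {"increments": [[[0,0,0.5],[0,0,0],1],[[0,0,1],[0,0,0],1],[[0,0,1.3],[0,0,0],1],[[0,0,1.3],[0,0,0],1]]}}

```text
time: 12.6
ee_pos: [0.6338, -0.053, 0.0481]
tcp_rot: [-180.0, 0.0, -135.8]
wrist_force: [-1.6, 0.5, 8.9]
opening: 0.0541
grasp_force: 38.4
```

Emit:
{"api": "play_rows", "payload": {"increments": [[[0,0,-1.5],[0,0,0],1],[[0,0,-3],[0,0,0],1],[[0,0,-3],[0,0,0],0.2],[[0,0,-3],[0,0,0],0],[[0,0,-3],[0,0,0],0],[[0,0,-3],[0,0,0],0],[[0,0,-20],[0,0,0],0],[[0,0,-60],[0,0,0],0],[[0,0,-100],[0,0,0],0],[[0,0,-110],[0,0,0],0],[[0,0,-110],[0,0,0],0]]}}

```text
time: 13.7
ee_pos: [0.6346, -0.0531, 0.1595]
tcp_rot: [-179.8, 0.1, -135.8]
wrist_force: [1.3, 0.6, -0.7]
opening: 0.0855
grasp_force: 0.0
```

```bash
python3 - <<'E'
from h import *
im,d,C=snap("wrist","w4.png"); P=heights(d,C); o=telemetry.get_obs(); print(o["time"],o["ee_pos"])
print(disc(d,C,(.6337,-.0537),.048,.028,.004))
print(disc(d,C,(.6337,-.0537),.086,.0075,.004))
m=(np.hypot(P[...,0]-.6337,P[...,1]+.0537)<.024)&(np.hypot(P[...,0]-.6337,P[...,1]+.0537)>.012)&(P[...,2]<.06)
print("large top",np.percentile(P[m][:,2],[25,50,75]))
inc([.424,-.043,.2],-135.8)
E
```

```text
13.75 [ 0.63394505 -0.05309644  0.15740055]
(array([ 0.63388105, -0.05347423]), np.float64(0.0271026110273935), 172)
(array([ 0.63314484, -0.05415492]), np.float64(0.00709094423290025), 54)
large top [0.04676928 0.0471985  0.04762124]
shift [143.5 153.5 -42.7] rot [-0.03  0.02 -0.02]
```

The large collar is home, with its top measured at 0.047–0.048 m. Next is the medium.

Emit:
{"api": "play_rows", "payload": {"increments": [[[30,32,0],[0,0,0],0],[[60,64,0],[0,0,0],0],[[90,96,0],[0,0,0],0],[[120,128,0],[0,0,0],0],[[138,147,0],[0,0,0],0],[[143,153,0],[0,0,0],0],[[143,153,0],[0,0,0],0],[[143,153,0],[0,0,0],0],[[143,153,0],[0,0,0],0]]}}

```text
time: 14.65
ee_pos: [0.4254, -0.043, 0.1569]
tcp_rot: [180.0, -0.0, -135.8]
wrist_force: [0.3, -0.8, 1.2]
opening: 0.0855
grasp_force: 0.0
```

```bash
python3 - <<'E'
from h import *
im,d,C=snap("wrist","w5.png"); o=telemetry.get_obs(); print(o["time"],o["ee_pos"])
c,r,n=disc(d,C,(.424,-.043),.016,.022); print(c,r,n)
inc([c[0],c[1],.021],-135.8)
E
```

```text
14.7 [ 0.42528895 -0.04299086  0.15692393]
[ 0.42493215 -0.04246955] 0.021191264927728905 122
shift [ -0.2   0.5 135.9] rot [ 0.04 -0.03 -0.02]
```

Emit:
{"api": "play_rows", "payload": {"increments": [[[0,0.3,45],[0,0,0],0],[[0,0.3,90],[0,0,0],0],[[0,0.3,120],[0,0,0],0],[[0,0.3,132],[0,0,0],0],[[0,0.3,135],[0,0,0],0],[[0,0.3,135],[0,0,0],1],[[0,0.3,135],[0,0,0],1],[[0,0.3,135],[0,0,0],1],[[0,0.3,135],[0,0,0],1],[[0,0.3,135],[0,0,0],1],[[0,0.3,135],[0,0,0],1],[[0,0.3,135],[0,0,0],1],[[0,0.3,135],[0,0,0],1]], "grip_force": 35}}

```text
time: 16.0
ee_pos: [0.4254, -0.0429, 0.0243]
tcp_rot: [-179.9, 0.1, -135.8]
wrist_force: [-2.4, -0.6, 7.5]
opening: 0.042
grasp_force: 34.6
```

Emit:
{"api": "play_rows", "payload": {"increments": [[[0,0,-20],[0,0,0],1],[[0,0,-65],[0,0,0],1],[[0,0,-105],[0,0,0],1],[[0,0,-122],[0,0,0],1],[[0,0,-128],[0,0,0],1],[[0,0,-128],[0,0,0],1]]}}

```text
time: 16.6
ee_pos: [0.4247, -0.0428, 0.1511]
tcp_rot: [-179.9, 0.1, -135.8]
wrist_force: [-0.4, 0.2, -2.3]
opening: 0.0419
grasp_force: 35.9
```

```bash
python3 - <<'E'
from h import *
print(telemetry.get_obs()["opening"]); inc([.671,-.017,.15],-135.8)
E
```

```text
0.04192993496839176
shift [-194.6 -153.1    1.5] rot [-0.07  0.06 -0.02]
```

Emit:
{"api": "play_rows", "payload": {"increments": [[[-38,-30,0],[0,0,0],1],[[-76,-60,0],[0,0,0],1],[[-114,-90,0],[0,0,0],1],[[-152,-120,0],[0,0,0],1],[[-180,-142,0],[0,0,0],1],[[-191,-150,0],[0,0,0],1],[[-194,-153,0],[0,0,0],1],[[-194,-153,0],[0,0,0],1],[[-194,-153,0],[0,0,0],1],[[-194,-153,0],[0,0,0],1]]}}

```text
time: 17.6
ee_pos: [0.6693, -0.0175, 0.1508]
tcp_rot: [-180.0, 0.0, -135.8]
wrist_force: [-0.2, 1.0, -0.9]
opening: 0.0421
grasp_force: 35.9
```

```bash
cat >> h.py <<'E'
def held(d,C,rad):
    "held collar: centre from outer and bore outlines, top height"
    o=telemetry.get_obs(); P=heights(d,C); D=np.hypot(P[...,0]-o["ee_pos"][0],P[...,1]-o["ee_pos"][1])
    s=P[...,2][(D<rad)&(D>.011)&(abs(P[...,2]-o["ee_pos"][2])<.02)]; zt=np.median(s)
    m=((abs(P[...,2]-zt)<.004)&(D<rad+.001)).astype(np.uint8)
    for c in cv2.findContours(m,cv2.RETR_CCOMP,cv2.CHAIN_APPROX_NONE)[0]:
        if len(c)>25:
            q=plane(c.reshape(-1,2),C,zt)[:,:2]; a=np.linalg.lstsq(np.c_[2*q,np.ones(len(q))],(q**2).sum(1),rcond=None)[0]
            print("held",zt.round(4),a[:2].round(4),np.sqrt(a[2]+a[:2]@a[:2]).round(4),"rel ee",(a[:2]-o["ee_pos"][:2]).round(4))
E
python3 - <<'E'
from h import *
for i in range(2):
    im,d,C=snap("wrist",f"w6{i}.png"); o=telemetry.get_obs(); print(o["time"],o["ee_pos"],o["tcp_rot"])
    print(disc(d,C,(.6337,-.0537),.086,.0075,.004)); held(d,C,.022)
cv2.imwrite("pics/c6.png",im[80:384,100:410,::-1])
E
```

```text
17.65 [ 0.66945099 -0.01746817  0.15104785] [-1.79978086e+02  2.05317986e-02 -1.35834647e+02]
(array([ 0.63366997, -0.05371678]), np.float64(0.006990526044503078), 61)
held 0.1415 [ 0.6692 -0.0179] 0.0218 rel ee [-0.0003 -0.0005]
held 0.1415 [ 0.6689 -0.0184] 0.0084 rel ee [-0.0006 -0.001 ]
17.7 [ 0.66959453 -0.01742531  0.15111693] [-1.79970054e+02  2.65661397e-02 -1.35833478e+02]
(array([ 0.63364915, -0.0537221 ]), np.float64(0.007006857832883033), 60)
held 0.1417 [ 0.6693 -0.018 ] 0.0218 rel ee [-0.0003 -0.0006]
held 0.1417 [ 0.669  -0.0184] 0.0084 rel ee [-0.0006 -0.001 ]
```

View pics/c6.png

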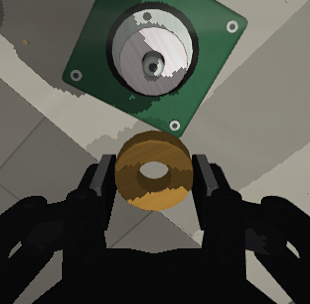

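The crop shows the brass collar level in the jaws at crop (154,170) and the aluminium collar seated on the spindle at (152,62).

Emit:
{"api": "play_rows", "payload": {"increments": [[[30,-0.5,0],[0,0,0],1],[[46,-0.7,0],[0,0,0],1],[[50.3,-0.7,0],[0,0,0],1],[[50.3,-0.7,15],[0,0,0],1],[[50.3,-0.7,26],[0,0,0],1],[[50.3,-0.7,31],[0,0,0],1],[[50.3,-0.7,33],[0,0,0],1],[[50.3,-0.7,33],[0,0,0],1],[[50.3,-0.7,33],[0,0,0],1]]}}

```text
time: 18.6
ee_pos: [0.6348, -0.0526, 0.1177]
tcp_rot: [-180.0, 0.0, -135.8]
wrist_force: [0.7, 0.7, 0.4]
opening: 0.0419
grasp_force: 35.9
```

```bash
python3 - <<'E'
from h import *
im,d,C=snap("wrist","w7.png"); held(d,C,.022); o=telemetry.get_obs(); print(o["ee_pos"],o["wrist_force"])
inc([.6341,-.053,.1],-135.83)
E
```

```text
held 0.1083 [ 0.6346 -0.0531] 0.0218 rel ee [-0.0002 -0.0004]
held 0.1083 [ 0.6343 -0.0536] 0.0084 rel ee [-0.0005 -0.0008]
[ 0.63482447 -0.05272097  0.11786817] [ 0.00039586 -0.01904943 -0.34740775]
shift [ 0.7  0.3 17.9] rot [-0.02  0.02  0.02]
```

Emit:
{"api": "play_rows", "payload": {"increments": [[[0.7,0.3,0],[0,0,0],1],[[0.7,0.3,2],[0,0,0],1],[[0.7,0.3,4],[0,0,0],1],[[0.7,0.3,6],[0,0,0],1],[[0.7,0.3,8],[0,0,0],1],[[0.7,0.3,9],[0,0,0],1],[[0.7,0.3,9],[0,0,0],1]]}}

```text
time: 19.35
ee_pos: [0.6337, -0.0531, 0.1082]
tcp_rot: [180.0, -0.0, -135.8]
wrist_force: [-0.2, -0.4, -0.2]
opening: 0.0416
grasp_force: 35.9
```

Emit:
{"api": "play_rows", "payload": {"increments": [[[0,0,1],[0,0,0],1],[[0,0,2],[0,0,0],1],[[0,0,3],[0,0,0],1],[[0,0,4],[0,0,0],1],[[0,0,4],[0,0,0],1]]}}

```text
time: 19.85
ee_pos: [0.6337, -0.0531, 0.1043]
tcp_rot: [180.0, -0.0, -135.8]
wrist_force: [-0.4, 0.0, -1.2]
opening: 0.042
grasp_force: 35.9
```

Emit:
{"api": "play_rows", "payload": {"increments": [[[0,0,5],[0,0,0],1],[[0,0,10],[0,0,0],1],[[0,0,15],[0,0,0],1],[[0,0,20],[0,0,0],1],[[0,0,24],[0,0,0],1],[[0,0,27],[0,0,0],1],[[0,0,27],[0,0,0],1]]}}

```text
time: 20.55
ee_pos: [0.6336, -0.0531, 0.0769]
tcp_rot: [180.0, -0.0, -135.8]
wrist_force: [0.2, 0.2, 0.2]
opening: 0.042
grasp_force: 35.9
```

Emit:
{"api": "play_rows", "payload": {"increments": [[[0,0,0.7],[0,0,0],1],[[0,0,1.4],[0,0,0],1],[[0,0,2],[0,0,0],1],[[0,0,2.5],[0,0,0],1],[[0,0,2.5],[0,0,0],1]]}}

```text
time: 21.05
ee_pos: [0.6338, -0.0531, 0.0749]
tcp_rot: [180.0, -0.0, -135.8]
wrist_force: [-0.5, -0.3, -0.5]
opening: 0.0418
grasp_force: 35.9
```

Emit:
{"api": "play_rows", "payload": {"increments": [[[0,0,0],[0,0,0],0.2],[[0,0,0],[0,0,0],0],[[0,0,0],[0,0,0],0],[[0,0,0],[0,0,0],0],[[0,0,-15],[0,0,0],0],[[0,0,-50],[0,0,0],0],[[0,0,-80],[0,0,0],0],[[0,0,-85],[0,0,0],0],[[0,0,-85],[0,0,0],0]]}}

```text
time: 21.95
ee_pos: [0.6345, -0.0532, 0.1622]
tcp_rot: [-179.9, 0.1, -135.8]
wrist_force: [0.1, -0.1, -0.9]
opening: 0.0855
grasp_force: 0.0
```

```bash
python3 - <<'E'
from h import *
im,d,C=snap("wrist","w8.png"); P=heights(d,C); o=telemetry.get_obs(); print(o["time"],o["ee_pos"])
D=np.hypot(P[...,0]-.6337,P[...,1]+.0537); m=(D<.019)&(D>.011)&(P[...,2]<.08)
print("medium top",np.percentile(P[m][:,2],[25,50,75]),disc(d,C,(.6337,-.0537),.064,.022,.004))
inc([.443,-.205,.158],-135.8)
E
```

```text
22.0 [ 0.63396617 -0.05313754  0.16049086]
medium top [0.06271365 0.06315219 0.06353041] (array([ 0.63395048, -0.05350923]), np.float64(0.021169311216956897), 141)
shift [242.8  24.2   2.3] rot [-0.04  0.03 -0.02]
```

The medium collar is on, with its top at about 0.0635 m. Next is the small one.

Emit:
{"api": "play_rows", "payload": {"increments": [[[45,4,0],[0,0,0],0],[[90,9,0],[0,0,0],0],[[135,13,0],[0,0,0],0],[[180,18,0],[0,0,0],0],[[220,22,0],[0,0,0],0],[[238,24,0],[0,0,0],0],[[242,24,0],[0,0,0],0],[[242,24,0],[0,0,0],0],[[242,24,0],[0,0,0],0]]}}

```text
time: 22.9
ee_pos: [0.444, -0.204, 0.1594]
tcp_rot: [180.0, -0.0, -135.8]
wrist_force: [0.9, 0.9, 0.3]
opening: 0.0858
grasp_force: 0.0
```

```bash
python3 - <<'E'
from h import *
im,d,C=snap("wrist","w9.png"); o=telemetry.get_obs(); print(o["time"],o["ee_pos"])
c,r,n=disc(d,C,(.443,-.205),.016,.016); print(c,r,n)
inc([c[0],c[1],.0265],-135.8)
E
```

```text
22.95 [ 0.44411714 -0.20392069  0.15949658]
[ 0.44394268 -0.2051168 ] 0.015244077246860385 86
shift [  0.9  -0.8 133. ] rot [ 0.04 -0.01  0.04]
```

Emit:
{"api": "play_rows", "payload": {"increments": [[[0.9,-0.6,45],[0,0,0],0],[[0.9,-0.6,90],[0,0,0],0],[[0.9,-0.6,120],[0,0,0],0],[[0.9,-0.6,130],[0,0,0],0],[[0.9,-0.6,132],[0,0,0],0],[[0.9,-0.6,132],[0,0,0],1],[[0.9,-0.6,132],[0,0,0],1],[[0.9,-0.6,132],[0,0,0],1],[[0.9,-0.6,132],[0,0,0],1],[[0.9,-0.6,132],[0,0,0],1],[[0.9,-0.6,132],[0,0,0],1],[[0.9,-0.6,132],[0,0,0],1],[[0.9,-0.6,132],[0,0,0],1],[[0.9,-0.6,132],[0,0,0],1],[[0.9,-0.6,132],[0,0,0],1]], "grip_force": 30}}

```text
time: 24.45
ee_pos: [0.444, -0.2059, 0.0294]
tcp_rot: [-179.9, 0.1, -135.8]
wrist_force: [-1.5, 0.9, 6.0]
opening: 0.0298
grasp_force: 29.1
```

Emit:
{"api": "play_rows", "payload": {"increments": [[[0,0,-20],[0,0,0],1],[[0,0,-65],[0,0,0],1],[[0,0,-105],[0,0,0],1],[[0,0,-122],[0,0,0],1],[[0,0,-128],[0,0,0],1],[[0,0,-128],[0,0,0],1]]}}

```text
time: 25.05
ee_pos: [0.4435, -0.2058, 0.1564]
tcp_rot: [-179.9, 0.0, -135.8]
wrist_force: [-0.1, -0.7, -1.3]
opening: 0.0298
grasp_force: 29.9
```

```bash
python3 - <<'E'
from h import *
print(telemetry.get_obs()["opening"]); inc([.671,-.017,.155],-135.8)
E
```

```text
0.029828969424829814
shift [-294.7  -23.1    1.5] rot [-0.06  0.02 -0.03]
```

Emit:
{"api": "play_rows", "payload": {"increments": [[[-45,-4,0],[0,0,0],1],[[-90,-7,0],[0,0,0],1],[[-135,-11,0],[0,0,0],1],[[-180,-14,0],[0,0,0],1],[[-225,-18,0],[0,0,0],1],[[-265,-21,0],[0,0,0],1],[[-288,-23,0],[0,0,0],1],[[-294,-23,0],[0,0,0],1],[[-294,-23,0],[0,0,0],1],[[-294,-23,0],[0,0,0],1],[[-294,-23,0],[0,0,0],1]]}}

```text
time: 26.15
ee_pos: [0.6694, -0.0182, 0.156]
tcp_rot: [180.0, -0.0, -135.9]
wrist_force: [0.5, 0.1, -0.2]
opening: 0.0303
grasp_force: 29.9
```

```bash
python3 - <<'E'
from h import *
for i in range(2):
    im,d,C=snap("wrist",f"w10{i}.png"); o=telemetry.get_obs(); print(o["time"],o["ee_pos"],o["tcp_rot"])
    print(disc(d,C,(.6337,-.0537),.086,.0075,.004)); held(d,C,.016)
cv2.imwrite("pics/c10.png",im[80:384,100:410,::-1])
E
```

```text
26.2 [ 0.66953642 -0.01816032  0.15626162] [-1.79992298e+02  2.21088847e-04 -1.35886614e+02]
(array([ 0.63369039, -0.05367472]), np.float64(0.00698074939164221), 58)
held 0.1416 [ 0.6696 -0.0185] 0.0157 rel ee [ 0.0001 -0.0003]
held 0.1416 [ 0.6695 -0.0186] 0.0085 rel ee [-0.     -0.0005]
26.25 [ 0.66966945 -0.01805001  0.15638858] [-1.79980354e+02  1.21583612e-02 -1.35880294e+02]
(array([ 0.6336919 , -0.05373549]), np.float64(0.006999157704884871), 58)
held 0.1418 [ 0.6698 -0.0183] 0.0157 rel ee [ 0.0001 -0.0003]
held 0.1418 [ 0.6696 -0.0186] 0.0085 rel ee [-0.0001 -0.0005]
```

View pics/c10.png

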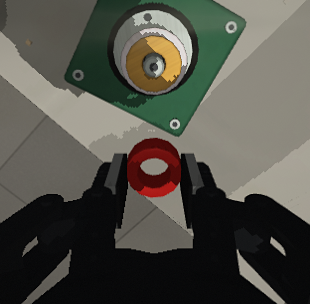

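The crop shows the red collar level in the jaws at crop (154,168), with the brass and aluminium collars stacked on the spindle at (152,65).

Emit:
{"api": "play_rows", "payload": {"increments": [[[30,0,0],[0,0,0],1],[[46,0,0],[0,0,0],1],[[51,0,0],[0,0,0],1],[[51,0,15],[0,0,0],1],[[51,0,26],[0,0,0],1],[[51,0,31],[0,0,0],1],[[51,0,33],[0,0,0],1],[[51,0,33],[0,0,0],1],[[51,0,33],[0,0,0],1]]}}

```text
time: 27.15
ee_pos: [0.6338, -0.0526, 0.1232]
tcp_rot: [-180.0, 0.0, -135.8]
wrist_force: [0.1, 0.1, 0.2]
opening: 0.0302
grasp_force: 29.9
```

```bash
python3 - <<'E'
from h import *
im,d,C=snap("wrist","w11.png"); held(d,C,.016); o=telemetry.get_obs(); print(o["ee_pos"],o["wrist_force"])
inc([.6337,-.0533,.1],-135.83)
E
```

```text
held 0.1088 [ 0.634  -0.0528] 0.0157 rel ee [ 0.0001 -0.0002]
held 0.1088 [ 0.6339 -0.053 ] 0.0085 rel ee [ 0.     -0.0004]
[ 0.63390034 -0.05259312  0.12337248] [ 0.24413292  0.84988383 -0.28405629]
shift [ 0.6 -0.4 23.4] rot [-0.03  0.02  0.02]
```

Emit:
{"api": "play_rows", "payload": {"increments": [[[0.6,-0.4,0],[0,0,0],1],[[0.6,-0.4,2],[0,0,0],1],[[0.6,-0.4,4],[0,0,0],1],[[0.6,-0.4,6],[0,0,0],1],[[0.6,-0.4,8],[0,0,0],1],[[0.6,-0.4,9],[0,0,0],1],[[0.6,-0.4,9],[0,0,0],1]]}}

```text
time: 27.9
ee_pos: [0.6333, -0.0534, 0.1137]
tcp_rot: [180.0, -0.0, -135.8]
wrist_force: [-0.2, 0.6, -0.8]
opening: 0.0299
grasp_force: 29.9
```

Emit:
{"api": "play_rows", "payload": {"increments": [[[0,0,1],[0,0,0],1],[[0,0,2],[0,0,0],1],[[0,0,3],[0,0,0],1],[[0,0,4],[0,0,0],1],[[0,0,4],[0,0,0],1]]}}

```text
time: 28.4
ee_pos: [0.6334, -0.0535, 0.1098]
tcp_rot: [180.0, -0.0, -135.8]
wrist_force: [0.3, -0.7, -1.1]
opening: 0.0298
grasp_force: 29.9
```

Emit:
{"api": "play_rows", "payload": {"increments": [[[0,0,4],[0,0,0],1],[[0,0,8],[0,0,0],1],[[0,0,11],[0,0,0],1],[[0,0,13],[0,0,0],1],[[0,0,13],[0,0,0],1]]}}

```text
time: 28.9
ee_pos: [0.6332, -0.0534, 0.0965]
tcp_rot: [180.0, -0.0, -135.8]
wrist_force: [-0.4, -0.5, -0.9]
opening: 0.0298
grasp_force: 29.9
```

Emit:
{"api": "play_rows", "payload": {"increments": [[[0,0,0.7],[0,0,0],1],[[0,0,1.4],[0,0,0],1],[[0,0,2],[0,0,0],1],[[0,0,2.5],[0,0,0],1],[[0,0,2.5],[0,0,0],1]]}}

```text
time: 29.4
ee_pos: [0.6334, -0.0535, 0.0945]
tcp_rot: [-180.0, -0.0, -135.8]
wrist_force: [0.0, 0.7, -0.3]
opening: 0.0299
grasp_force: 29.9
```

Emit:
{"api": "play_rows", "payload": {"increments": [[[0,0,0.5],[0,0,0],1],[[0,0,1],[0,0,0],1],[[0,0,1.5],[0,0,0],1],[[0,0,1.5],[0,0,0],1]]}}

```text
time: 29.8
ee_pos: [0.6335, -0.0535, 0.0931]
tcp_rot: [-180.0, 0.0, -135.8]
wrist_force: [-0.2, 0.1, -0.3]
opening: 0.0301
grasp_force: 30.0
```

Emit:
{"api": "play_rows", "payload": {"increments": [[[0,0,0.5],[0,0,0],1],[[0,0,1],[0,0,0],1],[[0,0,1.5],[0,0,0],1],[[0,0,1.5],[0,0,0],1]]}}

```text
time: 30.2
ee_pos: [0.6336, -0.0534, 0.0918]
tcp_rot: [-180.0, 0.0, -135.8]
wrist_force: [-0.4, 0.3, 4.1]
opening: 0.0298
grasp_force: 30.4
```

Emit:
{"api": "play_rows", "payload": {"increments": [[[0,0,0.5],[0,0,0],1],[[0,0,1],[0,0,0],1],[[0,0,1],[0,0,0],1]]}}

```text
time: 30.5
ee_pos: [0.6337, -0.0534, 0.091]
tcp_rot: [-180.0, 0.0, -135.8]
wrist_force: [-0.8, 0.6, 6.6]
opening: 0.03
grasp_force: 30.7
```

One more millimetre, to about 10 N, to confirm the stack is bottomed. Then I back off and release.

Emit:
{"api": "play_rows", "payload": {"increments": [[[0,0,0.5],[0,0,0],1],[[0,0,1],[0,0,0],1],[[0,0,1.2],[0,0,0],1],[[0,0,1.2],[0,0,0],1]]}}

```text
time: 30.9
ee_pos: [0.6338, -0.0534, 0.0902]
tcp_rot: [-179.9, 0.1, -135.8]
wrist_force: [-0.9, 0.2, 7.1]
opening: 0.0298
grasp_force: 30.9
```

Emit:
{"api": "play_rows", "payload": {"increments": [[[0,0,-1.5],[0,0,0],1],[[0,0,-3],[0,0,0],1],[[0,0,-3],[0,0,0],0.4],[[0,0,-3],[0,0,0],0],[[0,0,-3],[0,0,0],0],[[0,0,-3],[0,0,0],0],[[0,0,-18],[0,0,0],0],[[0,0,-50],[0,0,0],0],[[0,0,-78],[0,0,0],0],[[0,0,-80],[0,0,0],0],[[-40,0,-80],[0,0,0],0],[[-52,0,-80],[0,0,0],0],[[-52,0,-80],[0,0,0],0],[[-52,0,-80],[0,0,0],0]]}}

```text
time: 32.3
ee_pos: [0.6703, -0.0174, 0.1689]
tcp_rot: [180.0, -0.1, -135.8]
wrist_force: [-0.4, 0.2, -0.7]
opening: 0.0854
grasp_force: 0.0
```

```bash
python3 - <<'E'
from h import *
im,d,C=snap("wrist","w12.png"); P=heights(d,C); o=telemetry.get_obs(); print(o["time"],o["ee_pos"],o["wrist_force"])
D=np.hypot(P[...,0]-.6337,P[...,1]+.0537)
for n,a,b in(("small",.0105,.0145),("med",.0175,.0205),("large",.024,.0265),("spindle",0,.005)):
    m=(D>a)&(D<b); print(n,np.percentile(P[m][:,2],[25,50,75]).round(4))
print(disc(d,C,(.6337,-.0537),.08,.016,.004))
im2,d2,C2=snap("side"); u,v=proj([[.6337,-.0537,.06]],C2)[0].astype(int)
a=cv2.resize(im[60:260,150:350,::-1],(395,395)); b=cv2.resize(im2[v-30:v+30,u-30:u+30,::-1],(395,395),interpolation=cv2.INTER_CUBIC)
cv2.imwrite("pics/c12.png",np.hstack([a,b]))
E
```

```text
32.35 [ 0.67020394 -0.01768512  0.16914977] [ 0.03049313 -0.10098789 -0.32290214]
small [0.0783 0.0788 0.0792]
med [0.0623 0.0627 0.0633]
large [0.0463 0.0467 0.0472]
spindle [0.0846 0.085  0.0856]
(array([ 0.63450637, -0.05305522]), np.float64(0.015218701782157812), 116)
```

View pics/c12.png

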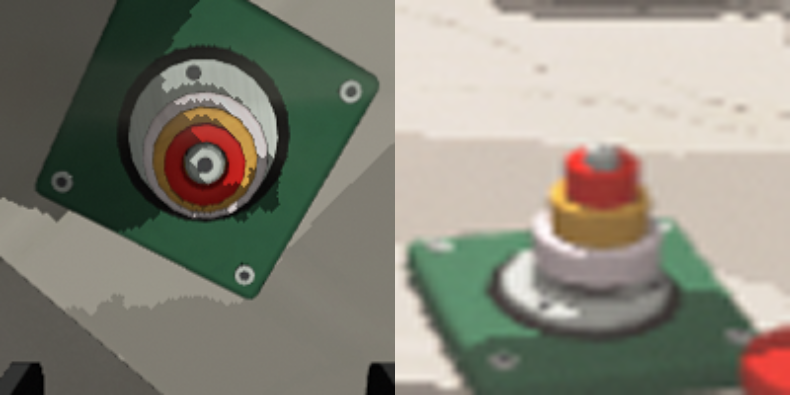

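Left, the wrist view at (205,165): the three collars are stacked concentrically around the spindle. Right, the side view at (600,230): no gaps. Tops, corrected by the spindle end, are at about 80, 64 and 48 mm, so everything is home.

```bash
python3 -c "
from workcell import workorder; print(workorder.job_done())"
```

```text
the job is handed in; nothing more can be done
None
```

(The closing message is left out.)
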